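# Set the card terminal for the cashier

## Robot

A 6-joint arm with a two-finger parallel gripper is mounted at the origin on a cart in front of the work surface, level with it; the furniture and walls round the work are solid. World frame = base frame: x ahead of the robot, y to its left, z up, the work surface at z = 0. Lengths are in m, angles in rad, forces in N, time in s.
With the tool pointing down it reaches from about 0.425 to 0.925 m from the base axis. Payload 12.5 kg.
Tool frame: the origin (TCP) lies on the centre line of the jaws, within the pads' length; the fingertips stand r.tip_extent ahead of it and the grasp point (between the pads) lies 6 mm ahead of it (r.tip_extent is the distance from the TCP to the fingertips, in m); z points along the fingers, y is the line along which they close (so a half turn about z gives the same grasp; the last joint's range is limited). The gripper opens to 85 mm and grips with 20 to 120 N. Pads are 22 mm wide; open, the fingers measure 114 mm over their backs; the gripper's body (76 mm by 85 mm) begins 54 mm behind the grasp point. The pads swing forward as they close: fully open they stand 13 mm farther back than shut.
Start: joints at [1.036, 0.491, 1.559, -0, 1.092, -0.106], TCP at [0.26, 0.568, 0.256] pointing down, gripper open.
Joint ranges: [-3.1, 3.1], [-0.84, 2.19], [0.05, 2.79], [-1.13, 4.28], [0.06, 2.93], [-2.69, 2.69]. Speed limits (rad/s): [2.22, 2.22, 2.79, 3.14, 3.14, 3.14].

## Interface

Orientations are given as a 3x3 rotation matrix whose columns are the frame's x, y, z axes.
In Python, from plant import r gives the robot as it stands.
- The arm moves only by the tool carry_out, never from a script. Its argument "steps" is a list of rows, each a list of 3 entries, a list of its own where there are three numbers: the turn, a rotation vector about the world's x, y, z in rad, then the shift along the world's x, y, z in cm, then the opening, from 0 (shut) to 1 (fully open). A call has exactly 5 rows; each row shifts and turns the commanded pose from where the row before left it; what a row does not reach is not made up. A row lasts 1/10 s, in which the tool goes at most 50 mm and 8.59 degrees, less where a joint would pass 70% of its speed; a pose out of reach is approached as far as the arm can. A call with a gripper value outside its range is refused whole. The fingers move at their own pace and stop on an object; "grip_force" is the grip in N (left out, the last holds). Time passes only in rows, so rows that do not move let the fingers close, or fill a call up. It gives the time, the measured TCP pose, the force, the opening and the grip force at its end, in the units of the state.
- r.observe(): the state, without advancing time (a new reading comes with each control period).
- r.get_image(name): name is "scene" or "top"; returns a dict with "color" (420x560x3 uint8, red, green, blue), "intrinsics" (3x3 intrinsics, pixels), "k1" (the pictures are not rectified: a ray, as slopes to the right and down, at radius r is drawn at 1 + k1 r^2 times it, then the intrinsics apply), "view" (4x4, takes a point from world to camera coordinates). Camera axes: x right, y up, looking along -z (the intrinsics and any distortion apply to the point x, -y, -z); pixel columns grow to the right and rows downward; lengths in m; the calibration is good to about 2 mm. A picture is of the moment at which its call begins. There is no depth.
- r.job_done(): hands the job in; it is judged then, once.
The state is a dict: "t": time; "joint_pos": joint angles; "qvel": joint speeds; "effort": joint torques, N m; "eef_pos": TCP position; "orientation": TCP orientation; "contact_force": force on the tool from outside, world axes, zero at the start; "moment": the same for the moment, N m; "gripper_width": finger opening in m; "gripper_force": force on a finger pad.
Only numpy, scipy, OpenCV 4.12 (cv2) and the standard library are available. Lean on these libraries where they do the work, as an engineer would, in place of code of your own. Each camera call takes 0.05 s, during which the arm holds its last target. There are 200 camera calls.

## Task

The last guest left the card terminal (the narrow one with keys, on a swivel stand) twisted to one side and lying nearly flat. Turn it on its stand so that its screen points straight at the front edge of the counter, square to that edge, and raise it until it leans back 30 degrees from upright. Leave the guest display (the wide screen without keys) on the other stand as it is set.

Things in the scene. Friction and masses are not known exactly. Their poses are not given: they have to be found in the camera images.
- terminal_grip (a point): Place to hold on the card terminal: a grey slab 56 wide, 150 long, 18 thick (mm), small dark screen on the upper half, twelve white keys below. Its plain long sides (56 apart) can be pinched. Point at mid-width and mid-thickness, 33 below the slab's upper end. Axes: y across the width, z along the slab to its upper end, -x out of the screen.
- terminal_hinge (a point): The terminal's tilt hinge, 125 mm above the counter on a slim post (24 across) with a round foot (124 across, 18 high) fixed to the counter. It lies on the swivel's vertical axis and does not move; its axes are the world's. In the slab's axes the holding point is +72 mm in z and -22 mm in x from here; the slab spans z -45 to +105.
- terminal_swivel (a joint): Turn of the terminal about the vertical axis, rad, anticlockwise from above positive; 0 = screen points straight to the front edge of the counter (world -x, the robot's side), negative = toward the robot's left. Friction 0.15 N m: it stays where it is left.
- terminal_tilt (a joint): Lean of the terminal, rad: 0 = upright, 1.57 = flat with the screen up (range 0 to 1.45); 30 degrees is 0.524. Leaning back, the upper end goes away from the side that the screen faces. Friction 0.2 N m: it stays where it is left.
- display_corner (a point): An upper corner of the guest display, which must stay as it is: a slab 165 wide, 112 high, 10 thick (mm), dark screen without keys, on a second stand of the same kind, whose swivel and tilt turn as easily. The corner is 82 mm to the side of its post's axis and at most 215 mm above the counter; axes as for the terminal.

How it is judged:
By the outcome, as a careful person would: the job done as asked, in the order asked, and still so for the second after the job is handed in, with the robot touching nothing.
It also fails if it takes over 38 s, if anything falls off the work surface, if the arm or the gripper's body presses on something with over 40 N, if the wrist force passes 120 N, or if a joint passes its speed limit or range.

## Working session

There is one attempt and no reset: what is moved stays moved. The work goes in short steps, Python scripts to look and compute and a tool call to move; the robot and the scene stay as the last step left them, time stands still between calls to the robot, and variables do not carry over. Pictures are saved under pics/ and viewed, at most 10 in all, crops included, and the job is handed in when it is done.

Besides the shell and the picture viewer there is one more tool, called after "Emit:" by a JSON object that holds its "api" and its "payload", one argument or row to a line. carry_out: Moves the arm, as the interface text tells. Its arguments: {"type":"object","properties":{"steps":{"type":"array"},"grip_force":{"type":"number"}},"required":["steps"]}

```bash
mkdir -p pics; ls; python3 - <<'E'
from plant import r
import cv2,numpy as np
for n in("scene","top"):
    d=r.get_image(n); cv2.imwrite(f"pics/{n}0.png",d["color"][:,:,::-1]); print(n,d["intrinsics"],d["k1"],np.round(d["view"],4))
print(r.observe(), r.tip_extent)
E
```

```text
pics
scene [[434.0165352    0.         286.75909139]
 [  0.         434.0165352  206.80804096]
 [  0.           0.           1.        ]] 0.02178202386366346 [[-0.9001  0.4355 -0.0114  0.4369]
 [-0.2059 -0.4023  0.8921 -0.0422]
 [ 0.3839  0.8053  0.4518 -1.2195]
 [ 0.      0.      0.      1.    ]]
top [[502.36355607   0.         277.7182821 ]
 [  0.         502.36355607 214.43520833]
 [  0.           0.           1.        ]] -0.18242610631761455 [[-0.0094 -0.9999 -0.0072  0.1   ]
 [ 0.9748 -0.0107  0.223  -0.5501]
 [-0.2231 -0.0049  0.9748 -0.9738]
 [ 0.      0.      0.      1.    ]]
{'t': 0.1, 'joint_pos': array([ 1.03642006e+00,  4.91489601e-01,  1.55941046e+00,  1.30470511e-05,
        1.09171793e+00, -1.05606719e-01]), 'qvel': array([-0.00015969,  0.00013922, -0.00247089, -0.00033322, -0.00076169,
       -0.00021966]), 'effort': array([ 3.09216550e-03, -6.19452024e+01, -2.62030363e+01, -1.34869474e-04,
        2.93088196e-03, -2.68652155e-05]), 'eef_pos': array([0.25972948, 0.56826991, 0.25578462]), 'orientation': array([[-9.09475468e-01,  4.15757249e-01, -5.32173954e-04],
       [ 4.15757573e-01,  9.09475053e-01, -8.76496499e-04],
       [ 1.19589162e-04, -1.01840741e-03, -9.99999474e-01]]), 'contact_force': array([0.54276615, 0.38032404, 0.68499062]), 'moment': array([ 0.02886308, -0.0365543 ,  0.0269262 ]), 'gripper_force': 0.0, 'gripper_width': 0.08554687635374492} 0.025
```

View pics/scene0.png

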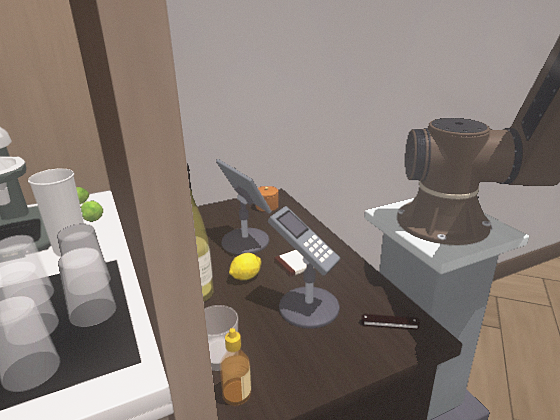

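View pics/top0.png

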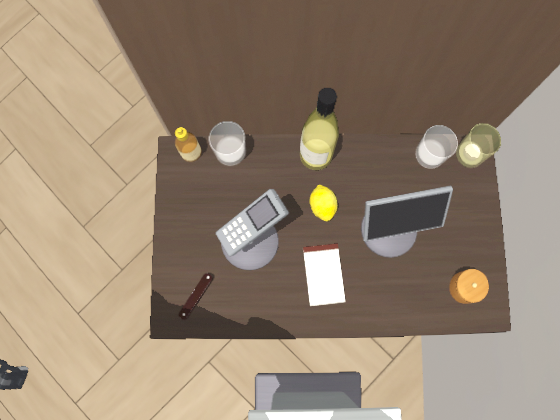

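The scene view shows the terminal with its foot at about (309,307) and the slab around (303,240), with the display behind it at (243,190). In the top view the terminal slab spans (220,240) to (285,200) with its foot at (250,243). The display is at (407,215), and there is a lemon at (323,203), a bottle at (320,140) and a glass at (228,145). I'll enlarge both terminal views.

```bash
cat > h.py <<'E'
import numpy as np,cv2
def ray(d,uv):
    K=d["intrinsics"]; k=d["k1"]; V=d["view"]
    p=np.array([(uv[0]-K[0,2])/K[0,0],(uv[1]-K[1,2])/K[1,1]]); s=p.copy()
    for _ in range(20): s=p/(1+k*(s@s))
    R=V[:3,:3]; v=R.T@np.array([s[0],-s[1],-1]); return -R.T@V[:3,3], v/np.linalg.norm(v)
def onz(d,uv,z):
    o,v=ray(d,uv); return o+v*(z-o[2])/v[2]
def tri(d1,a,d2,b):
    o,v=ray(d1,a);p,w=ray(d2,b)
    t=np.linalg.lstsq(np.c_[v,-w],p-o,rcond=None)[0]
    A=o+t[0]*v;B=p+t[1]*w; return (A+B)/2,np.linalg.norm(A-B)
E
python3 - <<'E'
import cv2,numpy as np
s=cv2.imread("pics/scene0.png")[195:335,260:360]; t=cv2.imread("pics/top0.png")[180:280,205:305]
a=cv2.resize(s,None,fx=4,fy=4,interpolation=cv2.INTER_CUBIC);b=cv2.resize(t,None,fx=4,fy=4,interpolation=cv2.INTER_CUBIC)
o=np.zeros((560,800,3),np.uint8);o[:560,:400]=a;o[:400,400:]=b;cv2.imwrite("pics/c.png",o)
E
```

```text
(no output)
```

View pics/c.png

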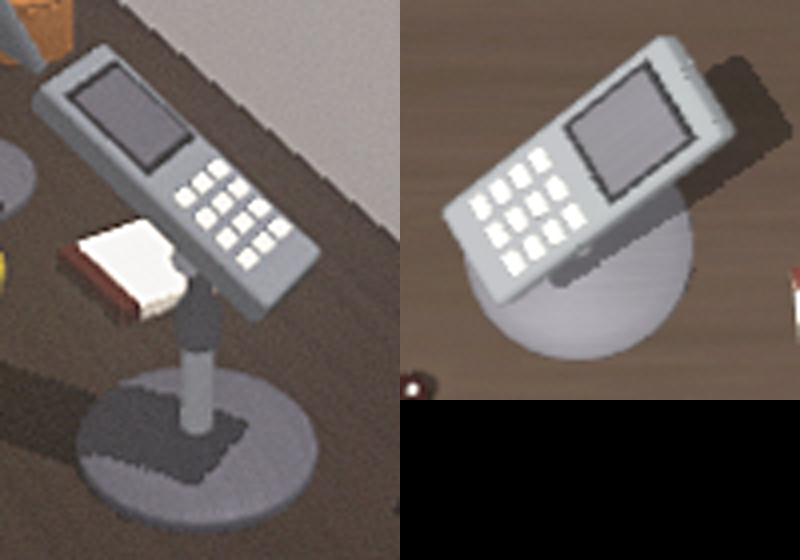

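Left (scene crop): front-face corners are about (38,92), (105,45), (320,248), (265,308), and screen corners about (70,95), (120,62), (195,140), (150,173). Right (top crop): the face spans (445,213), (497,303), (720,140), (658,40), and the foot outline runs down to (580,360). Next I triangulate.

```bash
python3 - <<'E'
from plant import r
from h import *
S=r.get_image("scene");T=r.get_image("top")
s=lambda p:(260+(p[0]+.5)/4-.5,195+(p[1]+.5)/4-.5); t=lambda p:(205+(p[0]-400+.5)/4-.5,180+(p[1]+.5)/4-.5)
C={'sUL':((70,95),(650,62)),'sUR':((120,62),(697,138)),'sLR':((195,140),(613,202)),'sLL':((150,173),(566,128)),
'UL':((38,92),(658,40)),'UR':((105,45),(720,140)),'LR':((320,248),(497,303)),'LL':((265,308),(445,213))}
P={}
for k,(a,b) in C.items(): P[k],e=tri(S,s(a),T,t(b)); print(k,P[k].round(4),round(e,4))
z=P['sUL']+P['sUR']+P['UL']+P['UR']-P['sLL']-P['sLR']-P['LL']-P['LR']
y=P['UL']-P['UR']+P['LL']-P['LR']+P['sUL']-P['sUR']+P['sLL']-P['sLR']
z/=np.linalg.norm(z); y/=np.linalg.norm(y); print('z',z,'y',y,y@z)
print('swivel z',np.degrees(np.arctan2(z[1],z[0])),'y',np.degrees(np.arctan2(-y[0],y[1])),'tilt',np.degrees(np.arccos(z[2])))
x=np.cross(y,z); c=(P['UL']+P['UR']+P['LL']+P['LR'])/4
print('lens',np.linalg.norm(P['UL']-P['LL']),np.linalg.norm(P['UL']-P['UR']),'hinge',c+.031*x-.03*z,'grip',c+.009*x+.042*z,'x',x)
# foot ellipse top (grey mask lower part) edges: left, right, bottom points
print('foot scene L/R mid',onz(S,s((197,445)),.018))
for q in((693,245),(580,358),(468,262)): print(onz(T,t(q),.018))
# display corners & obstacles
for n,q,zz in(('dpost',(390,232),.018),('dUR',(451,188),.2),('dUL',(364,200),.2),('lemon',(323,203),.03),('glass',(228,135),.09),('bottle',(326,97),.25),('front',(250,338),0),('L',(155,240),0)):print(n,onz(T,q,zz))
E
```

```text
sUL [0.5561 0.1119 0.2012] 0.0022
sUR [0.5203 0.0914 0.2012] 0.0009
sLR [0.4981 0.1299 0.1708] 0.0021
sLL [0.5331 0.1512 0.1728] 0.003
UL [0.568  0.107  0.2028] 0.007
UR [0.5204 0.08   0.205 ] 0.0056
LR [0.4587 0.1863 0.1295] 0.0041
LL [0.5037 0.2121 0.1252] 0.0051
z [ 0.43104343 -0.72799791  0.53312344] y [ 0.86514476  0.50096744 -0.02358301] -0.004360933846495254
swivel z -59.37046521938577 y -59.926747065592 tilt 57.783262672506204
lens 0.1456233501809054 0.054754890338536956 hinge [0.50753094 0.1536092  0.12340902] grip [0.53306807 0.11156403 0.18040068] x [ 0.24990911 -0.47139426 -0.8457623 ]
foot scene L/R mid [0.51677175 0.16794028 0.018     ]
[0.50348574 0.09484408 0.018     ]
[0.44363488 0.15495841 0.018     ]
[0.49543291 0.21485205 0.018     ]
dpost [ 0.51977503 -0.14677957  0.018     ]
dUR [ 0.56602893 -0.22599851  0.2       ]
dUL [ 0.54454868 -0.06198041  0.2       ]
lemon [ 0.58255134 -0.0026627   0.03      ]
glass [0.7168245  0.19695858 0.09      ]
bottle [0.72355841 0.00471885 0.25      ]
front [0.30005065 0.15537149 0.        ]
L [0.51077214 0.36454887 0.        ]
```

Estimates: hinge (0.507, 0.154), swivel about −59.6°, tilt about 58°. I'll move above the grip point with the tool down and the jaws across the slab. I'll swivel first, then tilt.

Emit:
{"api": "carry_out", "payload": {
  "steps": [
    [[0,0,-0.041],[1.8,-3.05,0.2],1],
    [[0,0,-0.041],[1.8,-3.05,0.2],1],
    [[0,0,-0.041],[1.8,-3.05,0.2],1],
    [[0,0,-0.041],[1.8,-3.05,0.2],1],
    [[0,0,-0.041],[1.8,-3.05,0.2],1]
  ],
  "grip_force": 35
}}

```text
t: 0.7
eef_pos: [0.3503, 0.4147, 0.2663]
orientation: [[-0.805, 0.593, -0.0], [0.593, 0.805, -0.0], [0.0, -0.0, -1.0]]
contact_force: [-0.1, 0.9, 0.3]
gripper_width: 0.0852
gripper_force: 0.0
```

Emit:
{"api": "carry_out", "payload": {
  "steps": [
    [[0,0,-0.041],[1.8,-3.05,0.2],1],
    [[0,0,-0.041],[1.8,-3.05,0.2],1],
    [[0,0,-0.041],[1.8,-3.05,0.2],1],
    [[0,0,-0.041],[1.8,-3.05,0.2],1],
    [[0,0,-0.041],[1.8,-3.05,0.2],1]
  ]
}}

```text
t: 1.2
eef_pos: [0.4403, 0.2621, 0.2764]
orientation: [[-0.667, 0.745, 0.0], [0.745, 0.667, 0.0], [-0.0, 0.0, -1.0]]
contact_force: [0.1, 0.1, 0.4]
gripper_width: 0.0855
gripper_force: 0.0
```

Emit:
{"api": "carry_out", "payload": {
  "steps": [
    [[0,0,-0.041],[1.8,-3.05,0.2],1],
    [[0,0,-0.041],[1.8,-3.05,0.2],1],
    [[0,0,-0.041],[1.8,-3.05,0.2],1],
    [[0,0,-0.041],[1.8,-3.05,0.2],1],
    [[0,0,-0.041],[1.8,-3.05,0.2],1]
  ]
}}

```text
t: 1.7
eef_pos: [0.5304, 0.1095, 0.2864]
orientation: [[-0.501, 0.865, 0.0], [0.865, 0.501, 0.0], [0.0, 0.0, -1.0]]
contact_force: [0.5, 1.3, -0.1]
gripper_width: 0.085
gripper_force: 0.0
```

Emit:
{"api": "carry_out", "payload": {
  "steps": [
    [[0,0,0],[0,0,0],1],
    [[0,0,0],[0,0,0],1],
    [[0,0,0],[0,0,0],1],
    [[0,0,0],[0,0,0],1],
    [[0,0,0],[0,0,0],1]
  ]
}}

```text
t: 2.2
eef_pos: [0.5295, 0.1117, 0.2864]
orientation: [[-0.504, 0.864, 0.0], [0.864, 0.504, 0.0], [0.0, 0.0, -1.0]]
contact_force: [0.1, -0.3, -0.6]
gripper_width: 0.0856
gripper_force: 0.0
```

```bash
python3 - <<'E'
from plant import r
import cv2,numpy as np
o=r.observe(); print(o["eef_pos"],o["orientation"].round(4),o["joint_pos"].round(3))
t=r.get_image("top")["color"][140:290,180:330,::-1]; s=r.get_image("scene")["color"][150:350,230:380,::-1]
p=np.zeros((532,800,3),np.uint8); a=cv2.resize(s,(399,532));b=cv2.resize(t,(400,400)); p[:,:399]=a;p[:400,400:]=b;cv2.imwrite("pics/d.png",p)
E
```

```text
[0.52949336 0.11170549 0.28638639] [[-5.041e-01  8.636e-01  1.000e-04]
 [ 8.636e-01  5.041e-01  1.000e-04]
 [ 0.000e+00  1.000e-04 -1.000e+00]] [ 0.086  0.34   1.726  0.     1.076 -0.443]
```

View pics/d.png

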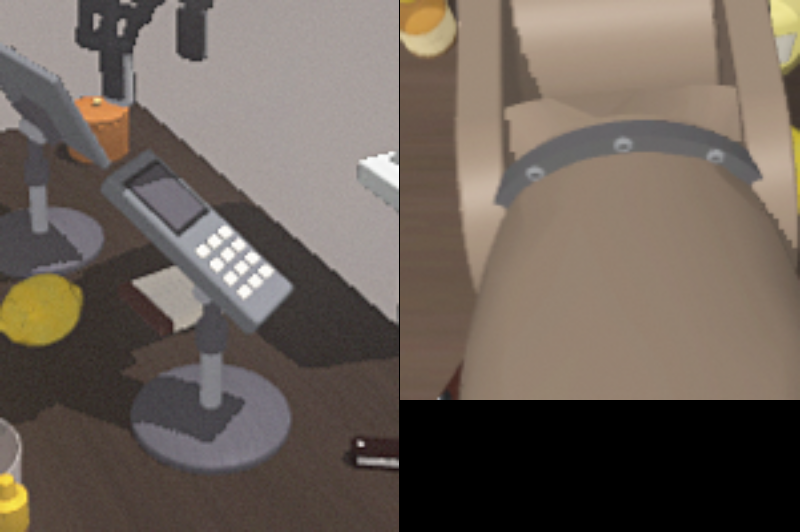

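The crop shows the slab still untouched, with the open fingers directly above its upper end. The arm hides the terminal in the top view. I'll descend and close.

Emit:
{"api": "carry_out", "payload": {
  "steps": [
    [[0,0,0],[0.2,0,-2],1],
    [[0,0,0],[0,0,-2],1],
    [[0,0,0],[0,0,-2],1],
    [[0,0,0],[0,0,-2],1],
    [[0,0,0],[0,0,-2],1]
  ]
}}

```text
t: 2.8
eef_pos: [0.5318, 0.1112, 0.1857]
orientation: [[-0.503, 0.864, 0.0], [0.864, 0.503, 0.0], [-0.0, 0.0, -1.0]]
contact_force: [1.0, 0.4, 0.3]
gripper_width: 0.0853
gripper_force: 0.0
```

Emit:
{"api": "carry_out", "payload": {
  "steps": [
    [[0,0,0],[0,0,0],0.85],
    [[0,0,0],[0,0,0],0.75],
    [[0,0,0],[0,0,0],0.7],
    [[0,0,0],[0,0,0],0.65],
    [[0,0,0],[0,0,0],0.6]
  ],
  "grip_force": 30
}}

```text
t: 3.3
eef_pos: [0.5328, 0.111, 0.1877]
orientation: [[-0.503, 0.865, 0.004], [0.865, 0.503, 0.0], [-0.001, 0.003, -1.0]]
contact_force: [4.0, 0.2, 6.5]
gripper_width: 0.0555
gripper_force: 32.1
```

Emit:
{"api": "carry_out", "payload": {
  "steps": [
    [[0,0,0],[0,0,0],0.5],
    [[0,0,0],[0,0,0],0.5],
    [[0,0,0],[0,0,0],0.5],
    [[0,0,0],[0,0,0],0.5],
    [[0,0,0],[0,0,0],0.5]
  ]
}}

```text
t: 3.8
eef_pos: [0.5328, 0.111, 0.1876]
orientation: [[-0.503, 0.865, 0.003], [0.865, 0.503, 0.0], [-0.001, 0.003, -1.0]]
contact_force: [2.9, 0.3, 6.5]
gripper_width: 0.0556
gripper_force: 32.2
```

```bash
python3 - <<'E'
from plant import r
import cv2,numpy as np
o=r.observe(); print(o["eef_pos"],o["contact_force"],o["moment"],o["gripper_width"])
cv2.imwrite("pics/e.png",cv2.resize(r.get_image("scene")["color"][150:350,200:400,::-1],(600,600)))
E
```

```text
[0.53280005 0.11101013 0.18759486] [2.85248213 0.32961445 6.46151733] [ 0.11840232 -0.4833462  -0.17187505] 0.055637374870459416
```

View pics/e.png

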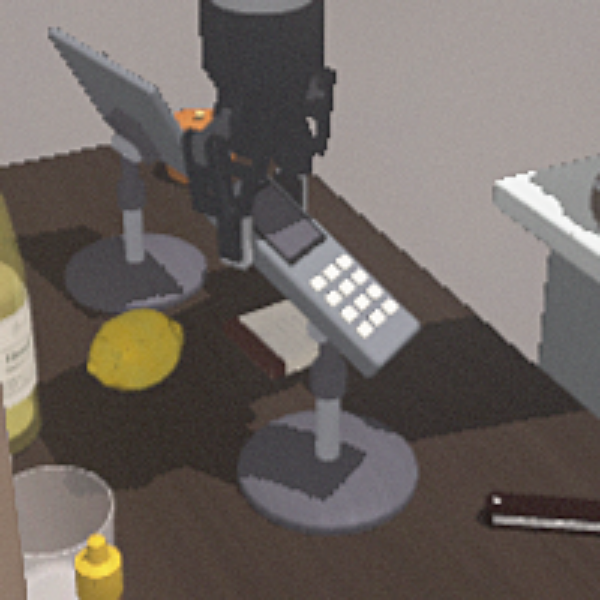

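The slab is pinched at a width of 55.6 mm with low forces, and the picture shows the fingers on its long sides around (240,250) and (300,190). Now I swivel about the hinge axis.

Emit:
{"api": "carry_out", "payload": {
  "steps": [
    [[0,0,0.1044],[0.44,0.29,0],0.5],
    [[0,0,0.1044],[0.41,0.33,0],0.5],
    [[0,0,0.1044],[0.37,0.37,0],0.5],
    [[0,0,0.1044],[0.33,0.41,0],0.5],
    [[0,0,0.1044],[0.29,0.44,0],0.5]
  ]
}}

```text
t: 4.35
eef_pos: [0.5517, 0.1296, 0.1877]
orientation: [[-0.869, 0.495, 0.004], [0.495, 0.869, 0.001], [-0.003, 0.003, -1.0]]
contact_force: [4.5, 1.6, 5.5]
gripper_width: 0.0556
gripper_force: 32.3
```

Emit:
{"api": "carry_out", "payload": {
  "steps": [
    [[0,0,0.1044],[0.24,0.47,0],0.5],
    [[0,0,0.1044],[0.19,0.49,0],0.5],
    [[0,0,0.1044],[0.14,0.51,0],0.5],
    [[0,0,0.1044],[0.08,0.52,0],0.5],
    [[0,0,0.1044],[0.03,0.53,0],0.5]
  ]
}}

```text
t: 4.85
eef_pos: [0.5586, 0.155, 0.1878]
orientation: [[-1.0, -0.004, 0.005], [-0.004, 1.0, 0.001], [-0.005, 0.001, -1.0]]
contact_force: [6.1, 0.7, 5.5]
gripper_width: 0.0558
gripper_force: 32.2
```

Emit:
{"api": "carry_out", "payload": {
  "steps": [
    [[0,0,0],[0,0,0],0.5],
    [[0,0,0],[0,0,0],0.5],
    [[0,0,0],[0,0,0],0.5],
    [[0,0,0],[0,0,0],0.5],
    [[0,0,0],[0,0,0],0.5]
  ]
}}

```text
t: 5.35
eef_pos: [0.5586, 0.1549, 0.1878]
orientation: [[-1.0, -0.0, 0.005], [-0.0, 1.0, 0.001], [-0.005, 0.001, -1.0]]
contact_force: [6.3, 1.9, 5.5]
gripper_width: 0.0553
gripper_force: 31.9
```

Swivelled to 0 with small forces. Now I raise it by 28° about the hinge.

Emit:
{"api": "carry_out", "payload": {
  "steps": [
    [[0,-0.0698,0],[-0.45,0,0.34],0.5],
    [[0,-0.0698,0],[-0.47,0,0.31],0.5],
    [[0,-0.0698,0],[-0.49,0,0.28],0.5],
    [[0,-0.0698,0],[-0.51,0,0.24],0.5],
    [[0,-0.0698,0],[-0.53,0,0.21],0.5]
  ]
}}

```text
t: 5.85
eef_pos: [0.5335, 0.155, 0.2016]
orientation: [[-0.937, -0.001, 0.348], [0.0, 1.0, 0.002], [-0.348, 0.002, -0.937]]
contact_force: [6.3, -2.1, -0.3]
gripper_width: 0.0558
gripper_force: 32.2
```

Emit:
{"api": "carry_out", "payload": {
  "steps": [
    [[0,-0.0698,0],[-0.54,0,0.17],0.5],
    [[0,-0.0698,0],[-0.55,0,0.13],0.5],
    [[0,0,0],[0,0,0],0.5],
    [[0,0,0],[0,0,0],0.5],
    [[0,0,0],[0,0,0],0.5]
  ]
}}

```text
t: 6.35
eef_pos: [0.5223, 0.1552, 0.2045]
orientation: [[-0.882, -0.001, 0.472], [-0.0, 1.0, 0.002], [-0.472, 0.001, -0.882]]
contact_force: [-0.5, 5.7, 6.2]
gripper_width: 0.0557
gripper_force: 34.5
```

```bash
python3 - <<'E'
from plant import r
import cv2,numpy as np
o=r.observe(); print(o["eef_pos"],o["orientation"].round(4),o["contact_force"],o["moment"],o["gripper_width"])
cv2.imwrite("pics/f.png",cv2.resize(r.get_image("scene")["color"][170:330,220:380,::-1],(600,600),interpolation=cv2.INTER_CUBIC))
E
```

```text
[0.52231758 0.15523078 0.20446134] [[-8.815e-01 -9.000e-04  4.721e-01]
 [-2.000e-04  1.000e+00  1.600e-03]
 [-4.721e-01  1.300e-03 -8.815e-01]] [-0.4575449   5.71251931  6.16706088] [ 1.14915081 -0.20186548  0.49673213] 0.05565846177985753
```

View pics/f.png

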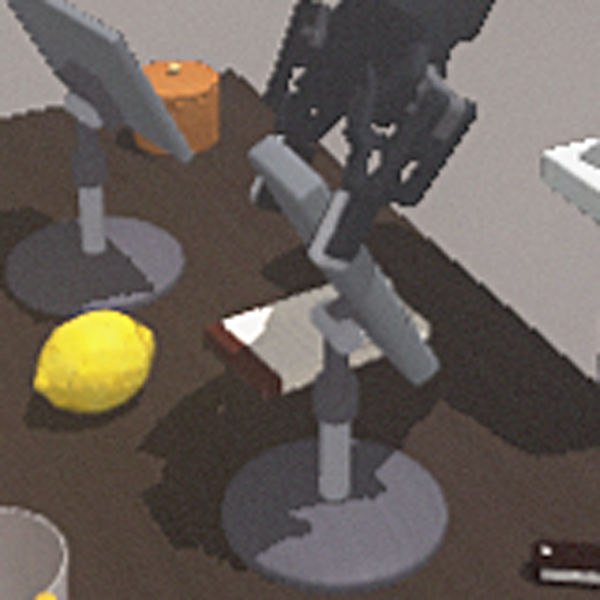

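The slab is upright-ish with its lower end toward the robot and the jaws on its sides, and the other things look untouched. I'll release, back out along the tool axis, then swing aside to look.

Emit:
{"api": "carry_out", "payload": {
  "steps": [
    [[0,0,0],[0,0,0],0.75],
    [[0,0,0],[0,0,0],0.85],
    [[0,0,0],[0,0,0],1],
    [[0,0,0],[0,0,0],1],
    [[0,0,0],[0,0,0],1]
  ]
}}

```text
t: 6.9
eef_pos: [0.5216, 0.1544, 0.203]
orientation: [[-0.883, -0.0, 0.469], [-0.0, 1.0, -0.0], [-0.469, -0.0, -0.883]]
contact_force: [0.5, -0.6, 0.3]
gripper_width: 0.0855
gripper_force: 0.0
```

Emit:
{"api": "carry_out", "payload": {
  "steps": [
    [[0,0,0],[-0.7,0,1.3],1],
    [[0,0,0],[-0.95,0,1.8],1],
    [[0,0,0],[-0.95,0,1.8],1],
    [[0,0,0],[-1.2,0,2.25],1],
    [[0,0,0],[-1.2,0,2.25],1]
  ]
}}

```text
t: 7.4
eef_pos: [0.471, 0.1545, 0.2977]
orientation: [[-0.883, -0.0, 0.469], [-0.0, 1.0, 0.0], [-0.469, -0.0, -0.883]]
contact_force: [-0.6, -0.0, 0.4]
gripper_width: 0.0851
gripper_force: 0.0
```

Emit:
{"api": "carry_out", "payload": {
  "steps": [
    [[0,0.1,0],[0,3,0],1],
    [[0,0.1,0],[0,4,0],1],
    [[0,0.1,0],[0,4,0],1],
    [[0,0.1,0],[0,4,0],1],
    [[0,0.09,0],[0,4,0],1]
  ]
}}

```text
t: 7.9
eef_pos: [0.4714, 0.3463, 0.2974]
orientation: [[-1.0, -0.001, -0.005], [-0.001, 1.0, 0.0], [0.005, 0.0, -1.0]]
contact_force: [-0.3, 0.1, 0.3]
gripper_width: 0.0859
gripper_force: 0.0
```

Emit:
{"api": "carry_out", "payload": {
  "steps": [
    [[0,0,0],[-2,4,0],1],
    [[0,0,0],[-2,4,0],1],
    [[0,0,0],[-2,4,0],1],
    [[0,0,0],[-2,4,0],1],
    [[0,0,0],[0,2,0],1]
  ]
}}

```text
t: 8.4
eef_pos: [0.3891, 0.5273, 0.2969]
orientation: [[-1.0, -0.003, -0.002], [-0.003, 1.0, 0.0], [0.002, 0.0, -1.0]]
contact_force: [0.4, -0.3, -0.2]
gripper_width: 0.0852
gripper_force: 0.0
```

```bash
python3 - <<'E'
from plant import r
import cv2,numpy as np
o=r.observe(); print(o["t"],o["eef_pos"])
S=r.get_image("scene")["color"][:,:,::-1];T=r.get_image("top")["color"][:,:,::-1]
cv2.imwrite("pics/s1.png",S);cv2.imwrite("pics/t1.png",T)
for n,I in(("scene",S),("top",T)):
    O=cv2.imread(f"pics/{n}0.png"); d=np.abs(I.astype(int)-O).max(2)
    print(n,"display diff",(d[150:260,200:275] if n=="scene" else d[180:260,355:460]).mean())
p=np.zeros((560,800,3),np.uint8);p[:,:400]=cv2.resize(S[195:335,260:360],None,fx=4,fy=4,interpolation=cv2.INTER_CUBIC)
p[:400,400:]=cv2.resize(T[180:280,205:305],None,fx=4,fy=4,interpolation=cv2.INTER_CUBIC);cv2.imwrite("pics/g.png",p)
E
```

```text
8.4 [0.38905137 0.52726056 0.29687165]
scene display diff 4.676848484848485
top display diff 3.1689285714285713
```

View pics/g.png

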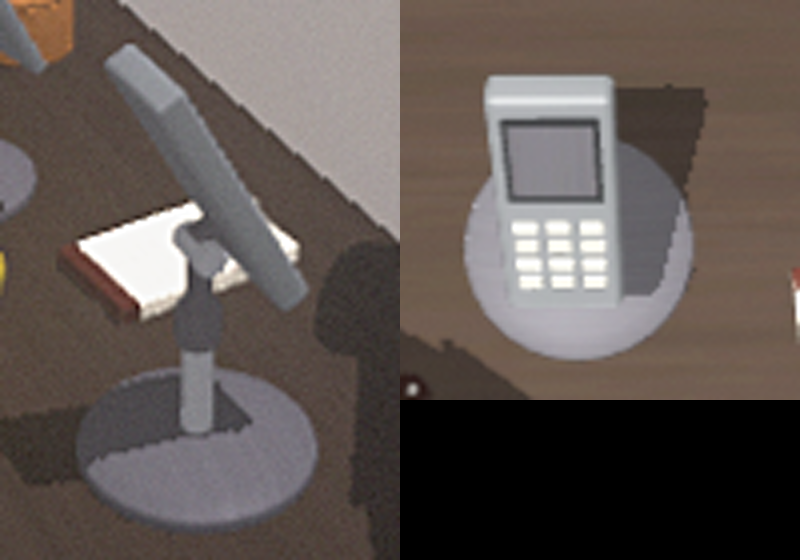

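Left (scene crop): the near side face has its front edge from (190,88) to (308,290), and its back-upper corner is at (172,112). Right (top crop): the slab is square to the counter, with its screen corners at (500,120), (601,122), (604,201), (508,202), and the display is unchanged. Next I compute the angles.

```bash
python3 - <<'E'
from plant import r
from h import *
S=r.get_image("scene");T=r.get_image("top")
s=lambda p:(260+(p[0]+.5)/4-.5,195+(p[1]+.5)/4-.5); t=lambda p:(205+(p[0]-400+.5)/4-.5,180+(p[1]+.5)/4-.5)
def ony(uv,y):
    o,v=ray(S,uv); return o+v*(y-o[1])/v[1]
for a,b in (((190,88),(308,290)),((172,112),(275,308))):
    A,B=ony(s(a),.1827),ony(s(b),.1827); d=A-B; print(A,B,np.linalg.norm(d),'tilt',np.degrees(np.arctan2(d[0],d[2])))
A,e=tri(S,s((190,88)),T,t((490,102)));B,f=tri(S,s((308,290)),T,t((510,305)));d=A-B
print(A,B,e,f,np.linalg.norm(d),'tilt',np.degrees(np.arccos(d[2]/np.linalg.norm(d))))
# model check: expected pixels of scene front-left edge and top corners at tilt 30
def proj(D,P):
    c=D["view"][:3,:3]@P+D["view"][:3,3]; q=np.array([c[0],-c[1]])/-c[2]; q=q*(1+D["k1"]*q@q); K=D["intrinsics"]; return q*K[0,0]+K[:2,2]
for th in(28,30,32):
    th=np.radians(th);x=np.array([np.cos(th),0,-np.sin(th)]);z=np.array([np.sin(th),0,np.cos(th)]);H=np.array([.5073,.1547,.125])
    o=[]
    for X,Y,Z in((-.031,.028,.105),(-.031,.028,-.045),(-.013,.028,.105)):
        P=H+X*x+np.array([0,Y,0])+Z*z; a=proj(S,P);b=proj(T,P); o.append(((a-[260,195])*4+1.5).round(0).tolist()+((b-[205,180])*4+[401.5,1.5]).round(0).tolist())
    print(o)
for a,b,zz in(((500,120),(601,122),.195),((508,202),(604,201),.16),((510,305),(617,303),.1),((490,102),(612,102),.21),((487,78),(610,77),.22)):
    A,B=onz(T,t(a),zz),onz(T,t(b),zz); print('swivel',np.degrees(np.arctan2(-(A-B)[0],(A-B)[1])))
E
```

```text
[0.53104259 0.1827     0.23291967] [0.46446311 0.1827     0.10511304] 0.1441088477577627 tilt 27.516771986653723
[0.5399156  0.1827     0.22309773] [0.48291061 0.1827     0.10036056] 0.13532916370959575 tilt 24.912399100924258
[0.52989579 0.18082389 0.23172275] [0.46162586 0.18250702 0.10372591] 0.00022739901091672307 0.004545919901706955 0.14507518150952062 tilt 28.08143909169582
[[194.0, 88.0, 486.0, 103.0], [317.0, 296.0, 513.0, 308.0], [162.0, 113.0, 488.0, 72.0]]
[[186.0, 92.0, 486.0, 95.0], [319.0, 293.0, 513.0, 309.0], [155.0, 118.0, 489.0, 66.0]]
[[179.0, 96.0, 486.0, 87.0], [321.0, 289.0, 512.0, 310.0], [148.0, 122.0, 489.0, 59.0]]
swivel -1.8112017126846303
swivel 0.034756950260132036
swivel 0.595251806847494
swivel -0.6667175022275436
swivel -0.21131906777391746
```

```bash
python3 - <<'E'
from plant import r
from h import *
S=r.get_image("scene")
g=cv2.GaussianBlur(cv2.imread("pics/s1.png").astype(np.float32),(0,0),.7)
pts=[]
for y in range(222,264):
    xc=260+(190+((y-195)*4-88)*118/202)/4
    xs=np.arange(int(xc)-4,int(xc)+6); G=np.abs(g[y,xs+1]-g[y,xs-1]).sum(1)
    i=G.argmax(); 
    if 0<i<len(xs)-1: pts.append((xs[i]+.5*(G[i-1]-G[i+1])/(G[i-1]-2*G[i]+G[i+1]),y))
pts=np.array(pts)
for _ in range(4):
    k=np.polyfit(pts[:,1],pts[:,0],1); e=pts[:,0]-np.polyval(k,pts[:,1]); print(len(pts),e.std(),k); pts=pts[np.abs(e)<max(2*e.std(),.25)]
for yy in(.1807,.1827):
    P=[]
    for y in(222,263):
        o,v=ray(S,(np.polyval(k,y),y)); P.append(o+v*(yy-o[1])/v[1])
    d=P[0]-P[1]; a=np.arctan2(d[0],d[2]); x=np.array([np.cos(a),0,-np.sin(a)])
    print('tilt',np.degrees(a),'offset of edge from hinge along x (exp -.031)',x@(P[0]-np.array([.5073,yy,.125])))
E
```

```text
42 0.85902025790205 [  0.69209715 154.70329702]
39 0.6968456653243675 [  0.68809164 155.60730835]
34 0.44026031103720453 [  0.68722741 155.7676495 ]
33 0.4169922794663228 [  0.68393563 156.52597577]
tilt 30.622660674831696 offset of edge from hinge along x (exp -.031) -0.031260709057102945
tilt 30.62266067483169 offset of edge from hinge along x (exp -.031) -0.030958287432387585
```

```bash
python3 - <<'E'
import cv2,numpy as np
a=cv2.imread("pics/s1.png")[200:275,280:345]; p=cv2.resize(a,None,fx=8,fy=8,interpolation=cv2.INTER_NEAREST)
cv2.imwrite("pics/k.png",p)
E
```

```text
(no output)
```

View pics/k.png

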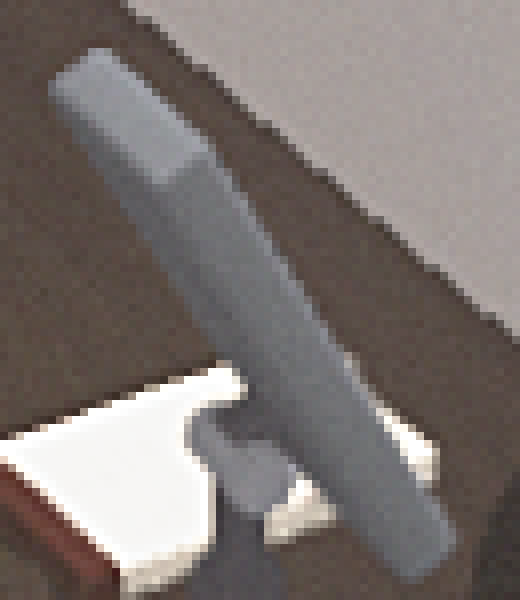

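The enlarged slab's front edge runs from about (215,155) through (345,350) to (450,520). That is a slope near 0.65–0.68, so a lean of about 30°. I'll do one clean fit against the brown background only.

```bash
python3 - <<'E'
from plant import r
from h import *
S=r.get_image("scene")
im=np.mean([cv2.GaussianBlur(r.get_image("scene")["color"].astype(np.float32),(0,0),.6) for _ in range(4)],0)
m=im[:,:,2]-im[:,:,0]; pts=[]
for y in list(range(222,243))+list(range(259,263)):
    xc=280+(215+((y-200)*8-155)*.655)/8; xs=np.arange(int(xc)-6,int(xc)+7); v=m[y,xs]
    h=(v[:4].mean()+v[-4:].mean())/2; j=np.where((v[:-1]>h)&(v[1:]<=h))[0]
    if len(j): i=j[np.abs(xs[j]-xc).argmin()]; pts.append((xs[i]+(v[i]-h)/(v[i]-v[i+1]),y))
pts=np.array(pts)
for _ in range(3):
    k,c=np.polyfit(pts[:,1],pts[:,0],1,cov=True); e=pts[:,0]-np.polyval(k,pts[:,1]); pts=pts[np.abs(e)<max(2*e.std(),.3)]
print(len(pts),e.std(),k,c[0,0]**.5,pts[-1])
P=[]
for y in(222,262):
    o,v=ray(S,(np.polyval(k,y),y)); P.append(o+v*(.1825-o[1])/v[1])
d=P[0]-P[1]; a=np.arctan2(d[0],d[2]); x=np.array([np.cos(a),0,-np.sin(a)])
print('tilt',np.degrees(a),'off',x@(P[0]-np.array([.5073,.1825,.125])))
E
```

```text
25 0.09754213978936808 [  0.62215177 170.88182199] 0.0017179337070077798 [334.13366759 262.        ]
tilt 28.703199135207267 off -0.02881369919875196
```

The clean fit gives about 28.7° and the arm's own motion implies about 29.6°, so the lean agrees with 30° to about a degree. The swivel is 0 within measurement error. Handing in.

```bash
python3 -c "
from plant import r
print(r.job_done())"
```

```text
the job is handed in; nothing more can be done
None
```

I turned the card terminal square to the front edge (swivel measured at about 0°), then raised it to a lean of about 29–29.5° against the 30° asked; the guest display was left untouched, and the job is handed in, with no verdict returned.

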